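# Unstack the sterilised containers onto their holders

### The arm

A 6-joint arm with a two-finger parallel gripper is mounted at the origin on a cart in front of the work surface, level with it; the furniture and walls round the work are solid. World frame = base frame: x ahead of the robot, y to its left, z up, the work surface at z = 0. Lengths are in m, angles in rad, forces in N, time in s.
With the tool pointing down it reaches from about 0.35 to 0.775 m from the base axis. Payload 7.3 kg.
Tool frame: the origin (TCP) lies at the very end of the fingers, on their centre line; the grasp point (between the pads) lies 19 mm behind it; z points along the fingers, y is the line along which they close (so a half turn about z gives the same grasp; the last joint's range is limited). The gripper opens to 92 mm and grips with 3 to 60 N. Pads are 19 mm wide; open, the fingers measure 130 mm over their backs; the gripper's body (75 mm by 190 mm) begins 47 mm behind the grasp point.
Start: joints at [-1.311, 0.342, 1.524, -0, 1.275, -0.146], TCP at [0.207, -0.482, 0.227] pointing down, gripper open.
Joint ranges: [-2.53, 2.53], [-0.77, 2.02], [0.04, 2.7], [-1, 4.14], [0.28, 2.66], [-3.11, 3.11]. Speed limits (rad/s): [2.57, 2.57, 3.14, 3.14, 3.14, 3.14].

### API

Orientations are given as [roll, pitch, yaw] about the fixed x, y, z axes, in that order (R = Rz(yaw) Ry(pitch) Rx(roll)).
In Python, from cell import robot, read_camera, get_calibration gives the robot as it stands. The module is installed in compiled form; this text tells all that it offers.
- The arm moves only by the tool send_rows, never from a script. Its argument "plan" is a list of rows, each a list of 2 entries, a list of its own where there are three numbers: the shift along the tool's x, y, z as a fraction of full scale, then the turn, a rotation vector about the tool's x, y, z as a fraction of full scale. A call has exactly 10 rows; each row shifts and turns the commanded pose from where the row before left it, along the tool's axes as they then stand; what a row does not reach is not made up. Full scale, the value 1, is 0.025 m for a shift and 90 degrees for a turn. A row lasts 1/8 s, in which the tool goes at most 62.5 mm and 10.7 degrees, less where a joint would pass 70% of its speed; a pose out of reach is approached as far as the arm can. A call with a number of a shift or a turn outside -1 to 1 is refused whole. A call with a gripper value outside its range is refused whole. "gripper" is the opening, from -1 (shut) to 1 (fully open), so that 0 is half open, set as the call begins (left out, the last holds). The fingers move at their own pace and stop on an object; "force" is the grip in N (left out, the last holds). Time passes only in rows, so rows that do not move let the fingers close, or fill a call up. It gives the time, the measured TCP pose, the force, the opening and the grip force at its end, in the units of the state.
- robot.observe(): the state, without advancing time (a new reading comes with each control period).
- read_camera(name): name is "scene" or "top" or "wrist"; returns (picture, depth): 480x640x3 uint8, blue, green, red; 480x640 float32, m along the optical axis (not along the pixel's ray), 0 where there is no reading.
- get_calibration(name): a dict with "intrinsics" (3x3 intrinsics, pixels), "rvec" (rotation vector, rad) and "tvec" (3), from world to camera coordinates, as OpenCV has them. Camera axes: x right, y down, z forward; pixel columns grow to the right and rows downward; lengths in m; the calibration is good to about 2 mm. A picture is of the moment at which its call begins: read the wrist's pose just before it. get_calibration takes no time and is no camera call; for the wrist camera it gives the pose at the moment of the call.
- robot.hand_in(): hands the job in; it is judged then, once.
The state is a dict: "time": time; "qpos": joint angles; "qvel": joint speeds; "joint_efforts": joint torques, N m; "tool_pos": TCP position; "tool_rot": TCP orientation; "contact_force": force on the tool from outside, world axes, zero at the start; "torque": the same for the moment, N m; "opening": finger opening in m; "grip_force": force on a finger pad.
Only numpy, scipy, OpenCV 4.12 (cv2) and the standard library are available. Lean on these libraries where they do the work, as an engineer would, in place of code of your own. Each camera call takes 0.05 s, during which the arm holds its last target. There are 200 camera calls.

### The job

A stack has come back from the steriliser: a long metal case, on it a round steel tin, on that a small jar, and a vial on top. Take it apart from the top down, one thing at a time, and set each upright and flat inside the rim of the white holder that fits its shape and size (vial, jar and tin in the small, middle and large round holders, case in the oblong one), each in place before the next is moved. Set things down without dropping them, tip nothing over, and leave the cup of tubes and the carton where they stand.

Things in the scene. Friction and masses are not known exactly. Their poses are not given: they have to be found in the camera images.
- vial: small upright glass injection vial with a crimped grey cap, 18 mm across, 36 mm tall, about 16 g; at the start the top of the stack, standing on the jar. Origin: centre of its underside, z up along its axis.
- ointment_jar: small round jar of amber glass with a ribbed white flat-topped lid, 38 mm across, 30 mm tall, about 60 g; at the start it stands on the tin. Origin: centre of its underside, z up.
- dressing_tin: round plain steel tin with a flat lid, 56 mm across, 30 mm tall, about 120 g; at the start it stands on the case. Origin: centre of its underside, z up.
- instrument_case: long flat lidded metal instrument case, 60 mm wide (its x), 130 mm long (its y, with a small dark latch at each end), 30 mm tall, about 220 g, alike both ways round; the bottom of the stack, standing on the desk. Origin: centre of its underside, z up.
- vial_holder: white plastic holder fixed to the desk: a flat floor 7 mm above the desk within a low rim 4 mm thick whose top is 11 mm above the desk. Origin: centre of its underside, on the desk; z up. The smallest round one: 36 mm across inside, 44 mm outside. Home of the vial.
- jar_holder: white plastic holder fixed to the desk: a flat floor 7 mm above the desk within a low rim 4 mm thick whose top is 11 mm above the desk. Origin: centre of its underside, on the desk; z up. The middle-sized round one: 54 mm across inside, 62 mm outside. Home of the jar.
- tin_holder: white plastic holder fixed to the desk: a flat floor 7 mm above the desk within a low rim 4 mm thick whose top is 11 mm above the desk. Origin: centre of its underside, on the desk; z up. The largest round one: 74 mm across inside, 82 mm outside. Home of the tin.
- case_holder: white plastic holder fixed to the desk: a flat floor 7 mm above the desk within a low rim 4 mm thick whose top is 11 mm above the desk. Origin: centre of its underside, on the desk; z up. The oblong one: 78 mm (its x) by 148 mm (its y) inside, 86 by 156 mm outside. Home of the case, whose long side lies along the holder's long side, either way round.
- tube_cup: bystander: loose clear plastic cup with pink-capped tubes in it, 49 mm across, 66 mm tall, standing at the back of the work. Origin: centre of its underside.
- carton: bystander: loose white and orange cardboard carton of needles with its flaps open, 70 by 100 mm, 109 mm tall, at the left of the work. Origin: centre of its underside.
Things that resemble listed ones, but are neither listed nor needed, are in the scene too. Leave any blue or brown look-alike of the dressing_tin alone.

How it is judged:
On the way, in this order (a step that is already met when the one before it is completed fails the run):
1. the vial stands in its holder, let go (horizontal distance between vial and vial_holder below 0.012 m and z of vial in the frame of vial_holder between 0.005 and 0.009 m and angle between vial's own z axis and vertical below 0.04 rad and contact force between vial and the fingers below 0.1 N), for 0.2 s.
2. the jar stands in its holder, let go (horizontal distance between ointment_jar and jar_holder below 0.012 m and z of ointment_jar in the frame of jar_holder between 0.005 and 0.009 m and angle between ointment_jar's own z axis and vertical below 0.04 rad and contact force between ointment_jar and the fingers below 0.1 N), for 0.2 s.
3. the tin stands in its holder, let go (horizontal distance between dressing_tin and tin_holder below 0.012 m and z of dressing_tin in the frame of tin_holder between 0.005 and 0.009 m and angle between dressing_tin's own z axis and vertical below 0.04 rad and contact force between dressing_tin and the fingers below 0.1 N), for 0.2 s.
4. the case stands in its holder, let go (horizontal distance between instrument_case and case_holder below 0.015 m and z of instrument_case in the frame of case_holder between 0.005 and 0.009 m and angle between instrument_case's own z axis and vertical below 0.04 rad and angle between the y axis of instrument_case and the y axis of case_holder, either way round below 0.2 rad and contact force between instrument_case and the fingers below 0.1 N), for 0.2 s.
At the end, for the whole second after the job is handed in: Vial, jar, tin and case each rest upright and flat on the floor of their own holder, inside its rim and not on it (centres within 12 mm of the holder's, the case within 15 mm and turned less than 0.2 rad from it; tilt under 0.04 rad; underside 5 to 9 mm above the desk), all at rest (horizontal distance between vial and vial_holder below 0.012 m and z of vial in the frame of vial_holder between 0.005 and 0.009 m and angle between each of vial, ointment_jar, dressing_tin, instrument_case's own z axis and vertical below 0.04 rad and horizontal distance between ointment_jar and jar_holder below 0.012 m and z of ointment_jar in the frame of jar_holder between 0.005 and 0.009 m and horizontal distance between dressing_tin and tin_holder below 0.012 m and z of dressing_tin in the frame of tin_holder between 0.005 and 0.009 m and horizontal distance between instrument_case and case_holder below 0.015 m and z of instrument_case in the frame of case_holder between 0.005 and 0.009 m and angle between the y axis of instrument_case and the y axis of case_holder, either way round below 0.2 rad and linear speed of each of vial, ointment_jar, dressing_tin, instrument_case below 0.02 m/s); the robot touches nothing.
It fails at once if a thing of the stack is moved before the one above it sits in its own holder ((distance of ointment_jar from where it was at the start of the episode above 0.03 m and not (horizontal distance between vial and vial_holder below 0.012 m and z of vial in the frame of vial_holder between 0.005 and 0.009 m and angle between vial's own z axis and vertical below 0.04 rad)) or (distance of dressing_tin from where it was at the start of the episode above 0.03 m and not (horizontal distance between ointment_jar and jar_holder below 0.012 m and z of ointment_jar in the frame of jar_holder between 0.005 and 0.009 m and angle between ointment_jar's own z axis and vertical below 0.04 rad)) or (distance of instrument_case from where it was at the start of the episode above 0.03 m and not (horizontal distance between dressing_tin and tin_holder below 0.012 m and z of dressing_tin in the frame of tin_holder between 0.005 and 0.009 m and angle between dressing_tin's own z axis and vertical below 0.04 rad))).
It fails at once if a thing of the stack is tipped over (angle between any of vial, ointment_jar, dressing_tin, instrument_case's own z axis and vertical above 0.6 rad).
It fails at once if a thing of the stack is dropped or thrown (moves fast while free of the fingers) ((linear speed of vial above 0.6 m/s and contact force between vial and the fingers below 0.02 N) or (linear speed of ointment_jar above 0.6 m/s and contact force between ointment_jar and the fingers below 0.02 N) or (linear speed of dressing_tin above 0.6 m/s and contact force between dressing_tin and the fingers below 0.02 N) or (linear speed of instrument_case above 0.6 m/s and contact force between instrument_case and the fingers below 0.02 N)).
It fails at once if the cup of tubes or the carton is pushed away or knocked over (distance of any of tube_cup, carton from where it was at the start of the episode above 0.03 m or angle between any of tube_cup, carton's own z axis and vertical above 0.4 rad).
It also fails if it takes over 120 s, if anything falls off the work surface, if the arm or the gripper's body presses on something with over 40 N, if the wrist force passes 120 N, or if a joint passes its speed limit or range.

## Working session

There is one attempt and no reset: what is moved stays moved. The work goes in short steps, Python scripts to look and compute and a tool call to move; the robot and the scene stay as the last step left them, time stands still between calls to the robot, and variables do not carry over. Pictures are saved under pics/ and viewed, at most 14 in all, crops included, and the job is handed in when it is done.

Besides the shell and the picture viewer there is one more tool, called after "Call:" by a JSON object that holds its "method" and its "body". send_rows: Moves the arm, as the interface text tells. Shift numbers are shares of 0.025 m and turn numbers shares of 90 degrees, none past 1 either way. Its arguments: {"type":"object","properties":{"plan":{"type":"array"},"gripper":{"type":"number"},"force":{"type":"number"}},"required":["plan"]}

```bash
mkdir -p pics; cat > h.py <<'E'
import numpy as np, cv2
from cell import robot, read_camera, get_calibration
def cal(n):
    c=get_calibration(n); R=cv2.Rodrigues(np.array(c["rvec"],float))[0]
    return np.array(c["intrinsics"],float),R,np.array(c["tvec"],float).ravel()
def ray(n,uv,z,C=None):
    K,R,t=C or cal(n); o=-R.T@t
    uv=np.atleast_2d(np.array(uv,float)); d=np.c_[uv,np.ones(len(uv))]@np.linalg.inv(K).T@R
    return o+d*((z-o[2])/d[:,2])[:,None]
def cloud(n,dep,C=None):
    K,R,t=C or cal(n); v,u=np.mgrid[:480,:640]
    p=np.stack([(u-K[0,2])/K[0,0]*dep,(v-K[1,2])/K[1,1]*dep,dep],-1)
    return (p-t)@R
E
python3 - <<'E'
from h import *
for n in("scene","top"):
    im,d=read_camera(n); cv2.imwrite(f"pics/{n}0.png",im); np.savez(f"{n}0.npz",im=im,d=d)
    K,R,t=cal(n); print(n,K[0,0],-R.T@t)
s=robot.observe(); print(s)
E
```

```text
scene 507.8471404618561 [-0.02914847 -1.10346298  0.7272827 ]
top 434.4278092409179 [0.39751477 0.0614349  1.08513903]
{'time': 0.1, 'qpos': array([-1.31096772e+00,  3.42634560e-01,  1.52491799e+00, -2.26892193e-05,
        1.27542704e+00, -1.46017297e-01]), 'qvel': array([-0.00037686,  0.00017565, -0.00266187,  0.00049341,  0.00016741,
       -0.00034095]), 'joint_efforts': array([ 1.67296141e-03, -4.32003450e+01, -2.44693959e+01,  7.19766947e-02,
        5.26759762e-02, -5.37706319e-05]), 'tool_pos': array([ 0.2071772 , -0.48198838,  0.22612529]), 'tool_rot': array([-3.14021732e+00, -1.80331390e-04,  4.05852395e-01]), 'contact_force': array([-0.51422375,  0.58791531, -0.02607353]), 'torque': array([-0.01419597,  0.00016826, -0.01893047]), 'grip_force': 0.0, 'opening': 0.09161499559824539}
```

View pics/top0.png

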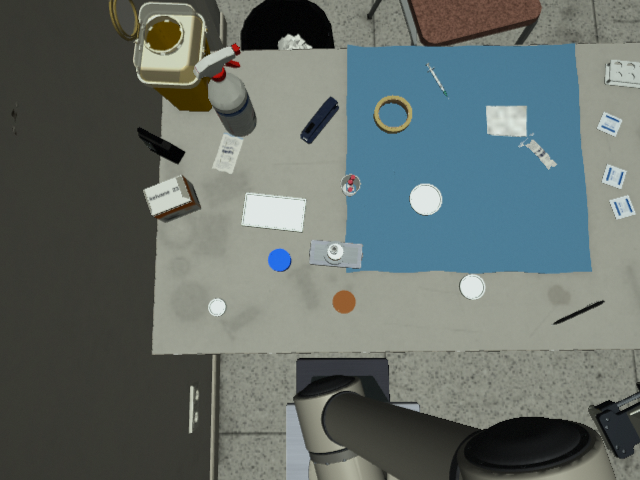

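View pics/scene0.png

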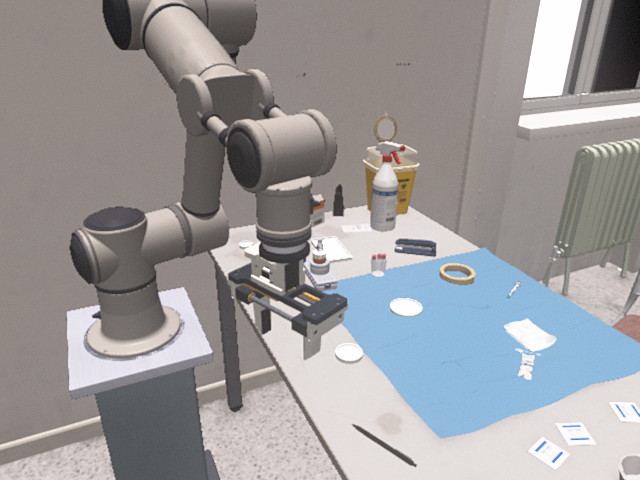

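The top view shows these candidates:
- **Holders:** white holders at (217,307) small, (472,287) middle, (425,199) large and (274,212) oblong.
- **Stack:** at about (336,253).
- **Bystanders:** cup at (351,184) and carton at (170,197).
- **Look-alikes to leave alone:** blue disc (280,260) and brown disc (344,301). The real tin is the steel one inside the stack.

Next I measure them and enlarge the stack in a crop.

```bash
python3 - <<'E'
from h import *
f=np.load("top0.npz"); im,d=f["im"],f["d"]; C=cal("top"); P=cloud("top",d,C)
big=cv2.resize(im[140:330,150:380],None,fx=3.2,fy=3.2,interpolation=cv2.INTER_CUBIC); cv2.imwrite("pics/crop1.png",big)
hsv=cv2.cvtColor(im,cv2.COLOR_BGR2HSV)
for nm,s in dict(small=(217,307),mid=(472,287),large=(425,199),obl=(274,212)).items():
    m=((hsv[...,2]>205)&(hsv[...,1]<40)).astype(np.uint8)
    n,l=cv2.connectedComponents(m); k=l[s[1],s[0]]
    c=max(cv2.findContours((l==k).astype(np.uint8),0,1)[0],key=cv2.contourArea)
    w=ray("top",c[:,0].astype(float),0.009,C)[:,:2]
    print(nm,cv2.minAreaRect((w*1000).astype(np.float32)), cv2.minEnclosingCircle((w*1000).astype(np.float32)),"z",np.nanmedian(P[l==k][:,2]))
# heights in stack
for z0,z1 in((.02,.04),(.05,.07),(.08,.1),(.115,.14)):
    m=(P[...,2]>z0)&(P[...,2]<z1)&(d>0); m[:235]=0;m[275:]=0;m[:,:295]=0;m[:,375:]=0
    q=P[m]; 
    if len(q)>5: print(z0,len(q),np.median(q,0),q.min(0),q.max(0),cv2.minAreaRect((q[:,:2]*1000).astype(np.float32)))
for nm,s in dict(cup=(351,184),carton=(170,197),blue=(280,260),brown=(344,301),bottle=(232,100),vialtop=(336,249)).items(): print(nm,P[s[1],s[0]])
E
```

```text
small ((382.6889953613281, 329.31097412109375), (39.663719177246094, 38.781429290771484), 89.31648254394531) ((382.7667236328125, 328.5133972167969), 20.83806800842285) z 0.00670235763394409
mid ((424.5885925292969, -298.8510437011719), (58.80771255493164, 55.95547866821289), 89.2292709350586) ((425.0953674316406, -299.5204162597656), 30.122798919677734) z 0.006352612280894764
large ((646.8206787109375, -195.9160614013672), (78.31866455078125, 76.93470764160156), 42.561309814453125) ((646.103271484375, -195.85165405273438), 39.994693756103516) z 0.00589456238810949
obl ((619.3277587890625, 188.99441528320312), (153.9390869140625, 84.57015991210938), 82.72496795654297) ((619.1309204101562, 188.5281219482422), 85.87651824951172) z 0.005831854435831977
0.02 851 [0.50514962 0.02136601 0.02862811] [ 0.47228164 -0.03101625  0.02053448] [0.54271879 0.09939506 0.03956938] ((508.0985412597656, 34.59218978881836), (131.05166625976562, 60.292991638183594), 84.24214935302734)
0.05 221 [0.50414827 0.03815902 0.058542  ] [0.48084809 0.01005487 0.05086548] [0.53555565 0.06472591 0.067026  ] ((507.77227783203125, 37.308509826660156), (53.7681884765625, 54.23252868652344), 45.96521759033203)
0.08 152 [0.50315871 0.03487167 0.08849994] [0.48922485 0.01826619 0.0804632 ] [0.52443798 0.05537106 0.09931757] ((506.95684814453125, 37.92994689941406), (36.18297576904297, 35.559417724609375), 60.498966217041016)
0.115 40 [0.50861894 0.03993281 0.12398581] [0.50226836 0.03291645 0.11509013] [0.51619216 0.04868047 0.12885243] ((508.8266906738281, 40.52952194213867), (13.609355926513672, 16.097543716430664), 5.537566661834717)
cup [ 0.67388739 -0.00560425  0.05956293]
carton [0.64221747 0.42487776 0.0867479 ]
blue [0.49432642 0.17002511 0.0286786 ]
brown [0.39334895 0.01575288 0.02322396]
bottle [0.8346343  0.25975967 0.18524444]
vialtop [0.50813705 0.03549811 0.12610554]
```

View pics/crop1.png

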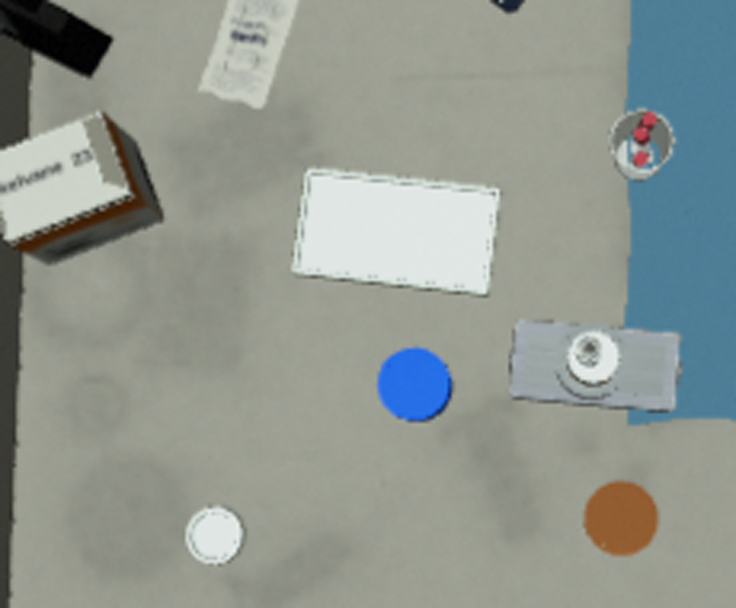

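The crop confirms it. The stack carries the steel tin, with the jar's white lid and the vial's grey cap above it, while the blue and brown discs are separate look-alikes. Measured heights (0.029, 0.059, 0.089, 0.126) and sizes agree with the description. First move: rotate the tool to the case's yaw (84°), then head for the stack.

Call:
{"method": "send_rows", "body": {"plan": [[[0,0,0],[0,0,-0.1125]],[[0,0,0],[0,0,-0.1125]],[[0,0,0],[0,0,-0.1125]],[[0,0,0],[0,0,-0.1125]],[[0,0,0],[0,0,-0.1125]],[[0,0,0],[0,0,-0.1125]],[[1,0.445,0],[0,0,0]],[[1,0.445,0],[0,0,0]],[[1,0.445,0],[0,0,0]],[[1,0.445,0],[0,0,0]]], "gripper": 1}}

```text
time: 1.35
tool_pos: [0.2622, -0.3866, 0.2264]
tool_rot: [-3.141, -0.001, 1.466]
contact_force: [0.1, 0.6, 0.3]
opening: 0.092
grip_force: 0.0
```

Call:
{"method": "send_rows", "body": {"plan": [[[1,0.445,0],[0,0,0]],[[1,0.445,0],[0,0,0]],[[1,0.445,0],[0,0,0]],[[1,0.445,0],[0,0,0]],[[1,0.445,0],[0,0,0]],[[1,0.445,0],[0,0,0]],[[1,0.445,0],[0,0,0]],[[1,0.445,0],[0,0,0]],[[1,0.445,0],[0,0,0]],[[1,0.445,0],[0,0,0]]]}}

```text
time: 2.6
tool_pos: [0.3989, -0.1496, 0.2265]
tool_rot: [-3.141, -0.0, 1.466]
contact_force: [0.5, 0.3, -0.1]
opening: 0.0918
grip_force: 0.0
```

Call:
{"method": "send_rows", "body": {"plan": [[[1,0.443,0],[0,0,0]],[[1,0.443,0],[0,0,0]],[[1,0.443,0],[0,0,0]],[[1,0.443,0],[0,0,0]],[[1,0.443,0],[0,0,0]],[[1,0.443,0],[0,0,0]],[[1,0.443,0],[0,0,0]],[[0.95,0.44,0],[0,0,0]],[[0,0,0],[0,0,0]],[[0,0,0],[0,0,0]]]}}

```text
time: 3.85
tool_pos: [0.507, 0.0374, 0.2264]
tool_rot: [-3.141, 0.0, 1.466]
contact_force: [-0.2, -0.8, 0.1]
opening: 0.0917
grip_force: 0.0
```

```bash
cat >> h.py <<'E'
def layers(n,zs,xy,r):
    C=cal(n); im,d=read_camera(n); P=cloud(n,d,C)
    for z in zs:
        m=(abs(P[...,2]-z)<.005)&(d>0)&(np.hypot(P[...,0]-xy[0],P[...,1]-xy[1])<r)
        q=P[m]
        if len(q)>10:
            a=(q[:,:2]*1000).astype(np.float32); print(z,len(q),np.round(np.median(q[:,2]),4),"circ",cv2.minEnclosingCircle(a),"rect",cv2.minAreaRect(a))
    return im,d,P
def go(xyz):
    s=robot.observe(); p=s["tool_pos"]; y=s["tool_rot"][2]; d=np.array(xyz)-p
    print("pos",p,"rot",s["tool_rot"],"units",np.round(np.array([d[0]*np.cos(y)+d[1]*np.sin(y), d[0]*np.sin(y)-d[1]*np.cos(y), -d[2]])/.025,2))
E
python3 - <<'E'
from h import *
im,d,P=layers("wrist",(.03,.06,.09,.126),(.508,.038),.08); cv2.imwrite("pics/w1.png",im)
K,R,t=cal("wrist"); print(-R.T@t,R[2])
go([.508,.039,.098])
E
```

```text
0.03 4389 0.0309 circ ((509.23651123046875, 35.5790901184082), 68.47208404541016) rect ((509.4993591308594, 36.06597900390625), (127.60407257080078, 60.06404113769531), 84.07292175292969)
0.06 1179 0.0606 circ ((509.9661865234375, 38.13325881958008), 28.112367630004883) rect ((509.94476318359375, 38.14889907836914), (55.48648452758789, 54.72446060180664), 83.48686218261719)
0.09 951 0.0908 circ ((508.7785949707031, 38.337459564208984), 19.187713623046875) rect ((508.7051086425781, 37.989749908447266), (37.111881256103516, 37.95503234863281), 41.998050689697266)
0.126 298 0.1265 circ ((510.9639892578125, 41.657535552978516), 7.102997779846191) rect ((511.14154052734375, 41.57141876220703), (13.612322807312012, 13.776398658752441), 56.96886444091797)
[0.51548603 0.10950468 0.38529348] [-0.02930742 -0.26396514 -0.96408686]
pos [0.50705679 0.03720148 0.22652181] rot [-3.14090462e+00  4.43577122e-04  1.46567760e+00] units [0.08 0.03 5.14]
```

View pics/w1.png

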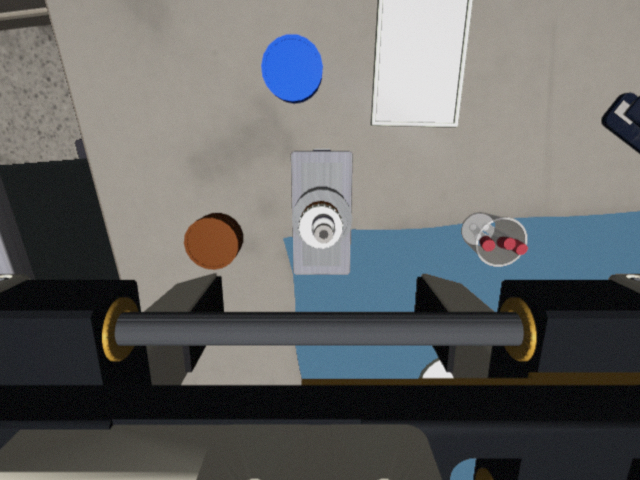

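The wrist view shows the vial at (323,234), and its layer heights agree with the top view. I descend to grip it 8 mm above its underside.

Call:
{"method": "send_rows", "body": {"plan": [[[0.17,0.14,0],[0,0,0]],[[0,0,1],[0,0,0]],[[0,0,1],[0,0,0]],[[0,0,1],[0,0,0]],[[0,0,0.8],[0,0,0]],[[0,0,0.6],[0,0,0]],[[0,0,0.5],[0,0,0]],[[0,0,0.24],[0,0,0]],[[0,0,0],[0,0,0]],[[0,0,0],[0,0,0]]]}}

```text
time: 5.15
tool_pos: [0.5119, 0.0417, 0.0987]
tool_rot: [3.14, 0.0, 1.466]
contact_force: [-0.2, -0.3, -0.0]
opening: 0.0917
grip_force: 0.0
```

Call:
{"method": "send_rows", "body": {"plan": [[[0,0,0],[0,0,0]],[[0,0,0],[0,0,0]],[[0,0,0],[0,0,0]],[[0,0,0],[0,0,0]],[[0,0,0],[0,0,0]],[[0,0,0],[0,0,0]],[[0,0,0],[0,0,0]],[[0,0,0],[0,0,0]],[[0,0,0],[0,0,0]],[[0,0,0],[0,0,0]]], "gripper": -1, "force": 8}}

```text
time: 6.4
tool_pos: [0.5115, 0.0417, 0.0982]
tool_rot: [-3.142, 0.0, 1.466]
contact_force: [0.0, 0.6, -0.3]
opening: 0.0176
grip_force: 8.0
```

Call:
{"method": "send_rows", "body": {"plan": [[[0,0,-0.3],[0,0,0]],[[0,0,-0.7],[0,0,0]],[[0,0,-1],[0,0,0]],[[0.5,-0.29,0],[0,0,0]],[[1,-0.58,0],[0,0,0]],[[1,-0.58,0],[0,0,0]],[[1,-0.58,0],[0,0,0]],[[1,-0.58,0],[0,0,0]],[[1,-0.58,0],[0,0,0]],[[1,-0.58,0],[0,0,0]]]}}

```text
time: 7.65
tool_pos: [0.4332, 0.2144, 0.1474]
tool_rot: [-3.14, 0.0, 1.466]
contact_force: [0.6, 0.5, -0.3]
opening: 0.0181
grip_force: 8.0
```

Call:
{"method": "send_rows", "body": {"plan": [[[1,-0.58,0],[0,0,0]],[[1,-0.58,0],[0,0,0]],[[1,-0.58,0],[0,0,0]],[[0.9,-0.5,0],[0,0,0]],[[0.5,-0.3,0],[0,0,0]],[[0,0,0],[0,0,0]],[[0,0,0],[0,0,0]],[[0,0,0],[0,0,0]],[[0,0,0],[0,0,0]],[[0,0,0],[0,0,0]]]}}

```text
time: 8.9
tool_pos: [0.3833, 0.3289, 0.1482]
tool_rot: [3.141, 0.0, 1.465]
contact_force: [0.0, 0.3, 0.3]
opening: 0.018
grip_force: 8.0
```

```bash
cat >> h.py <<'E'
def holder(xy,r,name):
    im,d=read_camera("wrist"); C=cal("wrist"); P=cloud("wrist",d,C); cv2.imwrite(f"pics/{name}.png",im)
    hsv=cv2.cvtColor(im,cv2.COLOR_BGR2HSV)
    v,u=np.mgrid[:480,:640]; g=ray("wrist",np.c_[u.ravel(),v.ravel()],.009,C)
    near=np.hypot(g[:,0]-xy[0],g[:,1]-xy[1]).reshape(480,640)<r
    m=(hsv[...,2]>190)&(hsv[...,1]<40)&near&(abs(P[...,2]-.008)<.008)
    q=g[m.ravel()][:,:2]*1000; a=q.astype(np.float32)
    print(name,len(a),"circ",cv2.minEnclosingCircle(a),"rect",cv2.minAreaRect(a))
    return im,P
E
python3 - <<'E'
from h import *
holder((.383,.329),.045,"w2"); go([.383,.329,.016])
E
```

```text
w2 1976 circ ((384.0525207519531, 328.371826171875), 22.428142547607422) rect ((383.912109375, 328.6096496582031), (43.41089630126953, 43.887542724609375), 18.929826736450195)
pos [0.38326242 0.32898536 0.14822453] rot [3.14147695e+00 1.73201999e-05 1.46560306e+00] units [-0.   -0.01  5.29]
```

View pics/w2.png

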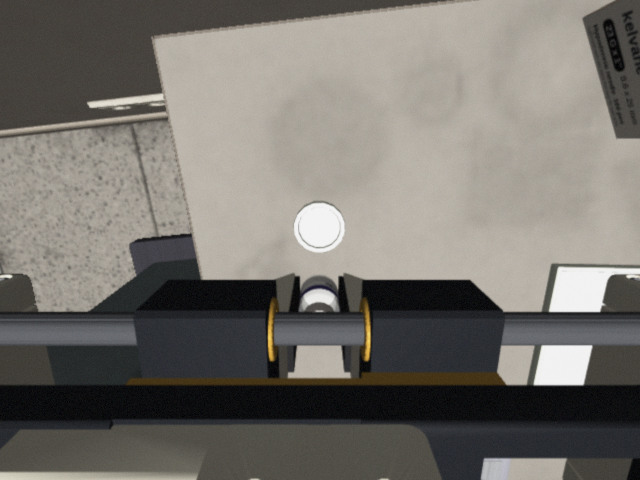

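Holder at (320,227) is at (0.384, 0.328), as expected, and the vial is held upright at (320,296). Lowering.

Call:
{"method": "send_rows", "body": {"plan": [[[0,0.02,0.6],[0,0,0]],[[0,0,1],[0,0,0]],[[0,0,1],[0,0,0]],[[0,0,1],[0,0,0]],[[0,0,0.7],[0,0,0]],[[0,0,0.5],[0,0,0]],[[0,0,0.3],[0,0,0]],[[0,0,0.12],[0,0,0]],[[0,0,0.06],[0,0,0]],[[0,0,0],[0,0,0]]]}}

```text
time: 10.2
tool_pos: [0.3838, 0.3293, 0.0165]
tool_rot: [3.141, -0.0, 1.466]
contact_force: [0.1, 0.7, 0.2]
opening: 0.0181
grip_force: 8.0
```

```bash
python3 - <<'E'
from h import *
s=robot.observe(); print(s["contact_force"]); go([.384,.3285,.0152])
E
```

```text
[0.07594217 0.66220391 0.21707285]
pos [0.38379875 0.3292764  0.01652919] rot [ 3.14093640e+00 -3.87038430e-04  1.46612634e+00] units [-0.03  0.01  0.05]
```

Call:
{"method": "send_rows", "body": {"plan": [[[0,0,0.04],[0,0,0]],[[0,0,0.02],[0,0,0]],[[0,0,0],[0,0,0]],[[0,0,0],[0,0,0]],[[0,0,0],[0,0,0]],[[0,0,0],[0,0,0]],[[0,0,0],[0,0,0]],[[0,0,0],[0,0,0]],[[0,0,0],[0,0,0]],[[0,0,0],[0,0,0]]]}}

```text
time: 11.45
tool_pos: [0.3838, 0.3293, 0.0151]
tool_rot: [3.141, -0.0, 1.466]
contact_force: [-2.1, -1.0, 5.3]
opening: 0.0178
grip_force: 8.0
```

Call:
{"method": "send_rows", "body": {"plan": [[[0,0,0],[0,0,0]],[[0,0,0],[0,0,0]],[[0,0,0],[0,0,0]],[[0,0,0],[0,0,0]],[[0,0,0],[0,0,0]],[[0,0,0],[0,0,0]],[[0,0,0],[0,0,0]],[[0,0,0],[0,0,0]],[[0,0,0],[0,0,0]],[[0,0,0],[0,0,0]]], "gripper": 0}}

```text
time: 12.7
tool_pos: [0.3836, 0.3291, 0.0147]
tool_rot: [3.142, 0.0, 1.466]
contact_force: [-0.5, -0.3, 0.1]
opening: 0.0458
grip_force: 0.0
```

Call:
{"method": "send_rows", "body": {"plan": [[[0,0,-0.5],[0,0,0]],[[0,0,-1],[0,0,0]],[[0,0,-1],[0,0,0]],[[0,0,-1],[0,0,0]],[[0,0,-1],[0,0,0]],[[0,0,-1],[0,0,0]],[[0,0,-1],[0,0,0]],[[0,0,0],[0,0,0]],[[0,0,0],[0,0,0]],[[0,0,0],[0,0,0]]], "gripper": 1}}

```text
time: 13.95
tool_pos: [0.383, 0.3288, 0.1762]
tool_rot: [-3.14, 0.001, 1.466]
contact_force: [-0.7, -0.0, 0.5]
opening: 0.0919
grip_force: 0.0
```

```bash
python3 - <<'E'
from h import *
im,d,P=layers("wrist",(.007,.043,),(.384,.3285),.025); cv2.imwrite("pics/w3.png",im)
go([.509,.038,.15])
E
```

```text
0.007 1140 0.0084 circ ((383.8011779785156, 328.5635070800781), 24.824792861938477) rect ((384.99481201171875, 329.2376403808594), (47.10606002807617, 45.83190155029297), 57.27814865112305)
0.043 231 0.0435 circ ((384.09283447265625, 329.07684326171875), 7.112826824188232) rect ((383.95513916015625, 329.0884704589844), (13.769624710083008, 12.610451698303223), 83.94156646728516)
pos [0.38313537 0.32882808 0.17622059] rot [-3.14010683e+00  1.32540234e-03  1.46607273e+00] units [-11.04   6.22   1.05]
```

The vial stands in its holder, with its top at 0.043 and centred within 1 mm. Back to the stack for the jar.

Call:
{"method": "send_rows", "body": {"plan": [[[-0.5,0.28,0],[0,0,0]],[[-1,0.563,0],[0,0,0]],[[-1,0.563,0],[0,0,0]],[[-1,0.563,0],[0,0,0]],[[-1,0.563,0],[0,0,0]],[[-1,0.563,0],[0,0,0]],[[-1,0.563,0],[0,0,0]],[[-1,0.563,0],[0,0,0]],[[-1,0.563,0],[0,0,0]],[[-1,0.563,0],[0,0,0]]]}}

```text
time: 15.25
tool_pos: [0.4919, 0.0772, 0.1769]
tool_rot: [-3.141, 0.0, 1.466]
contact_force: [0.9, 0.7, 0.4]
opening: 0.0919
grip_force: 0.0
```

Call:
{"method": "send_rows", "body": {"plan": [[[-1,0.563,0],[0,0,0]],[[-0.54,0.31,0.3],[0,0,0]],[[0,0,0.7],[0,0,0]],[[0,0,0],[0,0,0]],[[0,0,0],[0,0,0]],[[0,0,0],[0,0,0]],[[0,0,0],[0,0,0]],[[0,0,0],[0,0,0]],[[0,0,0],[0,0,0]],[[0,0,0],[0,0,0]]]}}

```text
time: 16.5
tool_pos: [0.5094, 0.0384, 0.1522]
tool_rot: [3.142, 0.0, 1.466]
contact_force: [0.1, 1.2, 0.9]
opening: 0.0922
grip_force: 0.0
```

```bash
python3 - <<'E'
from h import *
im,d,P=layers("wrist",(.03,.06,.09),(.508,.038),.08)
go([.509,.0385,.068])
E
```

```text
0.03 6349 0.0309 circ ((510.4241638183594, 35.817665100097656), 68.63346862792969) rect ((509.69085693359375, 36.593101501464844), (127.2047348022461, 60.19643783569336), 84.04720306396484)
0.06 1797 0.0606 circ ((509.93646240234375, 38.29183578491211), 28.013566970825195) rect ((510.8485107421875, 41.673728942871094), (48.97701644897461, 55.25120162963867), 74.4388198852539)
0.09 2517 0.0908 circ ((508.71875, 38.113624572753906), 19.444461822509766) rect ((508.8043212890625, 38.43230438232422), (38.02579116821289, 37.95186996459961), 65.38893127441406)
pos [0.50938676 0.03839309 0.15219814] rot [3.14156536e+00 1.08121773e-04 1.46609135e+00] units [ 0.   -0.02  3.37]
```

Call:
{"method": "send_rows", "body": {"plan": [[[0,-0.02,0.8],[0,0,0]],[[0,0,0.9],[0,0,0]],[[0,0,0.7],[0,0,0]],[[0,0,0.5],[0,0,0]],[[0,0,0.3],[0,0,0]],[[0,0,0.17],[0,0,0]],[[0,0,0],[0,0,0]],[[0,0,0],[0,0,0]],[[0,0,0],[0,0,0]],[[0,0,0],[0,0,0]]]}}

```text
time: 17.8
tool_pos: [0.509, 0.0384, 0.0682]
tool_rot: [3.141, 0.0, 1.466]
contact_force: [-0.3, -0.2, -0.5]
opening: 0.0917
grip_force: 0.0
```

Call:
{"method": "send_rows", "body": {"plan": [[[0,0,0],[0,0,0]],[[0,0,0],[0,0,0]],[[0,0,0],[0,0,0]],[[0,0,0],[0,0,0]],[[0,0,0],[0,0,0]],[[0,0,0],[0,0,0]],[[0,0,0],[0,0,0]],[[0,0,0],[0,0,0]],[[0,0,0],[0,0,0]],[[0,0,0],[0,0,0]]], "gripper": -1, "force": 12}}

```text
time: 19.05
tool_pos: [0.5089, 0.0385, 0.0679]
tool_rot: [-3.142, 0.0, 1.466]
contact_force: [0.1, -0.2, 0.4]
opening: 0.0376
grip_force: 12.0
```

Call:
{"method": "send_rows", "body": {"plan": [[[0,0,-0.3],[0,0,0]],[[0,0,-0.8],[0,0,0]],[[0,0,-1],[0,0,0]],[[-0.5,-0.07,-0.5],[0,0,0]],[[-1,-0.14,0],[0,0,0]],[[-1,-0.14,0],[0,0,0]],[[-1,-0.14,0],[0,0,0]],[[-1,-0.14,0],[0,0,0]],[[-1,-0.14,0],[0,0,0]],[[-1,-0.14,0],[0,0,0]]]}}

```text
time: 20.3
tool_pos: [0.4684, -0.1222, 0.1329]
tool_rot: [-3.141, 0.0, 1.466]
contact_force: [-0.0, 0.7, 0.2]
opening: 0.0376
grip_force: 12.0
```

Call:
{"method": "send_rows", "body": {"plan": [[[-1,-0.14,0],[0,0,0]],[[-1,-0.14,0],[0,0,0]],[[-1,-0.14,0],[0,0,0]],[[-1,-0.14,0],[0,0,0]],[[-1,-0.14,0],[0,0,0]],[[-1,-0.14,0],[0,0,0]],[[-0.8,-0.12,0],[0,0,0]],[[-0.48,-0.05,0],[0,0,0]],[[0,0,0],[0,0,0]],[[0,0,0],[0,0,0]]]}}

```text
time: 21.55
tool_pos: [0.4252, -0.2985, 0.1329]
tool_rot: [-3.141, -0.0, 1.466]
contact_force: [0.3, -0.1, -0.1]
opening: 0.0375
grip_force: 12.0
```

```bash
python3 - <<'E'
from h import *
holder((.425,-.299),.05,"w4"); go([.425,-.2995,.0155])
E
```

```text
w4 4023 circ ((425.68975830078125, -298.8780212402344), 31.568666458129883) rect ((426.12506103515625, -296.1188049316406), (55.976112365722656, 62.038177490234375), 84.05992126464844)
pos [ 0.42523525 -0.29838528  0.13292109] rot [-3.14133057e+00 -3.57981436e-04  1.46687286e+00] units [-0.05 -0.    4.7 ]
```

View pics/w4.png

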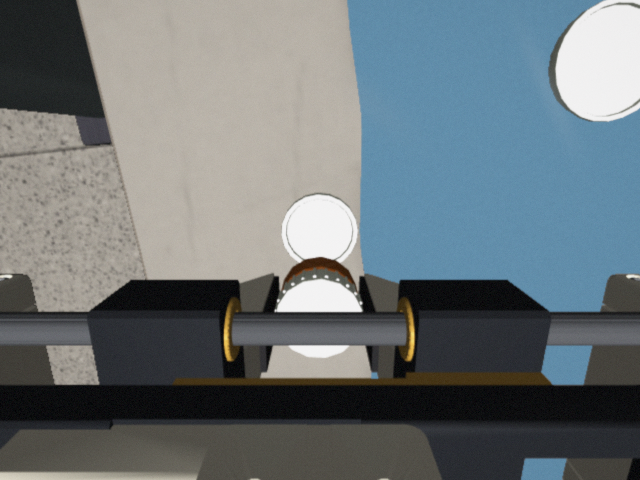

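The jar is held upright at (320,310), with the middle holder at (320,230) measured at (0.426, -0.299) and 62 mm across. Lowering.

Call:
{"method": "send_rows", "body": {"plan": [[[-0.02,0,0.5],[0,0,0]],[[0,0,1],[0,0,0]],[[0,0,1],[0,0,0]],[[0,0,0.9],[0,0,0]],[[0,0,0.6],[0,0,0]],[[0,0,0.4],[0,0,0]],[[0,0,0.2],[0,0,0]],[[0,0,0.08],[0,0,0]],[[0,0,0.03],[0,0,0]],[[0,0,0],[0,0,0]]]}}

```text
time: 22.85
tool_pos: [0.4253, -0.2998, 0.0156]
tool_rot: [3.141, 0.001, 1.466]
contact_force: [0.3, -0.7, -0.9]
opening: 0.0379
grip_force: 12.0
```

Call:
{"method": "send_rows", "body": {"plan": [[[0,0,0.02],[0,0,0]],[[0,0,0],[0,0,0]],[[0,0,0],[0,0,0]],[[0,0,0],[0,0,0]],[[0,0,0],[0,0,0]],[[0,0,0],[0,0,0]],[[0,0,0],[0,0,0]],[[0,0,0],[0,0,0]],[[0,0,0],[0,0,0]],[[0,0,0],[0,0,0]]]}}

```text
time: 24.1
tool_pos: [0.4252, -0.2998, 0.0149]
tool_rot: [3.141, 0.0, 1.466]
contact_force: [-0.1, -1.8, 5.0]
opening: 0.0373
grip_force: 12.0
```

Contact force of 5 N, so the jar is down. Releasing and rising.

Call:
{"method": "send_rows", "body": {"plan": [[[0,0,0],[0,0,0]],[[0,0,0],[0,0,0]],[[0,0,0],[0,0,0]],[[0,0,0],[0,0,0]],[[0,0,0],[0,0,0]],[[0,0,0],[0,0,0]],[[0,0,0],[0,0,0]],[[0,0,0],[0,0,0]],[[0,0,0],[0,0,0]],[[0,0,0],[0,0,0]]], "gripper": 0.6}}

```text
time: 25.35
tool_pos: [0.4251, -0.2997, 0.0147]
tool_rot: [3.142, 0.0, 1.466]
contact_force: [-0.0, 0.4, 1.1]
opening: 0.0734
grip_force: 0.0
```

Call:
{"method": "send_rows", "body": {"plan": [[[0,0,-0.5],[0,0,0]],[[0,0,-1],[0,0,0]],[[0,0,-1],[0,0,0]],[[0,0,-1],[0,0,0]],[[0,0,-1],[0,0,0]],[[0,0,-0.5],[0,0,0]],[[0,0,0],[0,0,0]],[[0,0,0],[0,0,0]],[[0,0,0],[0,0,0]],[[0,0,0],[0,0,0]]], "gripper": 1}}

```text
time: 26.6
tool_pos: [0.4249, -0.2995, 0.1391]
tool_rot: [-3.141, -0.001, 1.466]
contact_force: [0.1, -0.5, 0.5]
opening: 0.0916
grip_force: 0.0
```

```bash
python3 - <<'E'
from h import *
im,d,P=layers("wrist",(.007,.037),(.4255,-.299),.032)
go([.510,.038,.14])
E
```

```text
0.007 1924 0.0084 circ ((425.57391357421875, -297.93511962890625), 31.032085418701172) rect ((425.8942565917969, -297.8271484375), (61.134483337402344, 61.04011154174805), 41.42375183105469)
0.037 1876 0.0378 circ ((425.3871765136719, -300.2677917480469), 19.38266372680664) rect ((425.5134582519531, -299.9098205566406), (37.711997985839844, 38.016605377197266), 67.44060516357422)
pos [ 0.42493027 -0.29951773  0.13921953] rot [-3.14086041e+00 -5.25108963e-04  1.46602317e+00] units [13.78  1.97 -0.03]
```

The jar is seated: top at 0.0378, centred within about 1.5 mm. Now the tin.

Call:
{"method": "send_rows", "body": {"plan": [[[0.5,0.07,0],[0,0,0]],[[1,0.143,0],[0,0,0]],[[1,0.143,0],[0,0,0]],[[1,0.143,0],[0,0,0]],[[1,0.143,0],[0,0,0]],[[1,0.143,0],[0,0,0]],[[1,0.143,0],[0,0,0]],[[1,0.143,0],[0,0,0]],[[1,0.143,0],[0,0,0]],[[1,0.143,0],[0,0,0]]]}}

```text
time: 27.9
tool_pos: [0.4836, -0.0654, 0.1397]
tool_rot: [-3.141, -0.0, 1.466]
contact_force: [0.7, -1.0, -0.9]
opening: 0.0919
grip_force: 0.0
```

Call:
{"method": "send_rows", "body": {"plan": [[[1,0.143,0],[0,0,0]],[[1,0.143,0],[0,0,0]],[[1,0.143,0],[0,0,0]],[[0.8,0.12,0],[0,0,0]],[[0.48,0.06,0],[0,0,0]],[[0,0,0],[0,0,0]],[[0,0,0],[0,0,0]],[[0,0,0],[0,0,0]],[[0,0,0],[0,0,0]],[[0,0,0],[0,0,0]]]}}

```text
time: 29.15
tool_pos: [0.51, 0.0376, 0.1397]
tool_rot: [3.142, 0.0, 1.466]
contact_force: [0.2, -0.1, 0.4]
opening: 0.0918
grip_force: 0.0
```

```bash
python3 - <<'E'
from h import *
im,d,P=layers("wrist",(.03,.06),(.509,.038),.08); cv2.imwrite("pics/w5.png",im)
go([.510,.038,.038])
E
```

```text
0.03 6905 0.0309 circ ((509.9004211425781, 35.953948974609375), 68.25414276123047) rect ((509.6918029785156, 36.908897399902344), (125.9932632446289, 60.10918426513672), 84.07715606689453)
0.06 4925 0.0604 circ ((510.0571594238281, 38.29922866821289), 28.152496337890625) rect ((509.88543701171875, 38.37216567993164), (55.371002197265625, 55.42219543457031), 43.17613983154297)
pos [0.50995377 0.03761143 0.13971042] rot [3.14157965e+00 9.39984830e-05 1.46567936e+00] units [0.02 0.   4.07]
```

View pics/w5.png

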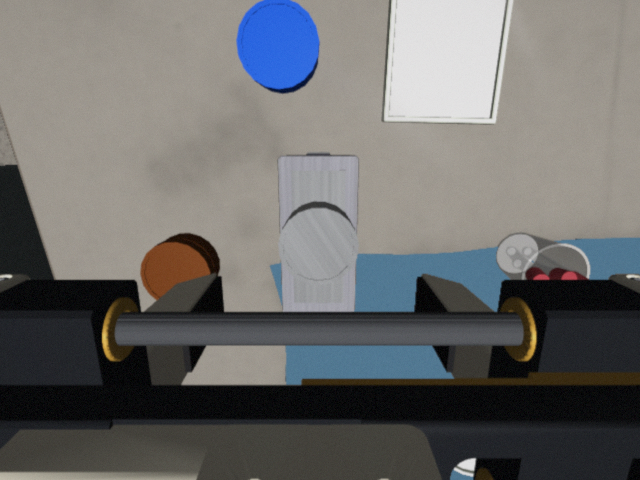

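The plain steel tin is at (318,242) on the case, with the blue (278,45) and brown (180,268) look-alikes well apart. Grasping.

Call:
{"method": "send_rows", "body": {"plan": [[[0.02,0,0.7],[0,0,0]],[[0,0,1],[0,0,0]],[[0,0,0.9],[0,0,0]],[[0,0,0.7],[0,0,0]],[[0,0,0.4],[0,0,0]],[[0,0,0.25],[0,0,0]],[[0,0,0.12],[0,0,0]],[[0,0,0],[0,0,0]],[[0,0,0],[0,0,0]],[[0,0,0],[0,0,0]]]}}

```text
time: 30.45
tool_pos: [0.5102, 0.0383, 0.0383]
tool_rot: [3.141, 0.0, 1.466]
contact_force: [-0.1, -0.1, 0.4]
opening: 0.0921
grip_force: 0.0
```

Call:
{"method": "send_rows", "body": {"plan": [[[0,0,0],[0,0,0]],[[0,0,0],[0,0,0]],[[0,0,0],[0,0,0]],[[0,0,0],[0,0,0]],[[0,0,0],[0,0,0]],[[0,0,0],[0,0,0]],[[0,0,0],[0,0,0]],[[0,0,0],[0,0,0]],[[0,0,0],[0,0,0]],[[0,0,0],[0,0,0]]], "gripper": -1, "force": 18}}

```text
time: 31.7
tool_pos: [0.51, 0.0383, 0.0379]
tool_rot: [-3.142, 0.0, 1.466]
contact_force: [0.6, -1.3, 0.7]
opening: 0.0556
grip_force: 18.0
```

Call:
{"method": "send_rows", "body": {"plan": [[[0,0,-0.3],[0,0,0]],[[0,0,-0.8],[0,0,0]],[[0,0,-1],[0,0,0]],[[0,0,-1],[0,0,0]],[[-0.5,0.37,-0.4],[0,0,0]],[[-1,0.733,0],[0,0,0]],[[-1,0.733,0],[0,0,0]],[[-1,0.733,0],[0,0,0]],[[-1,0.733,0],[0,0,0]],[[-1,0.733,0],[0,0,0]]]}}

```text
time: 32.95
tool_pos: [0.5964, -0.1109, 0.1248]
tool_rot: [-3.141, 0.0, 1.466]
contact_force: [-0.8, 0.3, -0.5]
opening: 0.0558
grip_force: 18.0
```

Call:
{"method": "send_rows", "body": {"plan": [[[-1,0.733,0],[0,0,0]],[[-1,0.733,0],[0,0,0]],[[-0.8,0.59,0],[0,0,0]],[[-0.45,0.32,0],[0,0,0]],[[0,0,0],[0,0,0]],[[0,0,0],[0,0,0]],[[0,0,0],[0,0,0]],[[0,0,0],[0,0,0]],[[0,0,0],[0,0,0]],[[0,0,0],[0,0,0]]]}}

```text
time: 34.2
tool_pos: [0.6466, -0.1958, 0.1256]
tool_rot: [3.141, 0.0, 1.466]
contact_force: [0.7, 0.5, -0.4]
opening: 0.0559
grip_force: 18.0
```

```bash
python3 - <<'E'
from h import *
holder((.6465,-.196),.06,"w6"); go([.6465,-.196,.015])
E
```

```text
w6 5403 circ ((647.39697265625, -195.01414489746094), 41.28207015991211) rect ((648.8939819335938, -184.56924438476562), (59.86664581298828, 81.8294906616211), 83.33193969726562)
pos [ 0.64656058 -0.19589723  0.12556207] rot [3.14148763e+00 1.37256990e-04 1.46620954e+00] units [-0.   -0.    4.42]
```

View pics/w6.png

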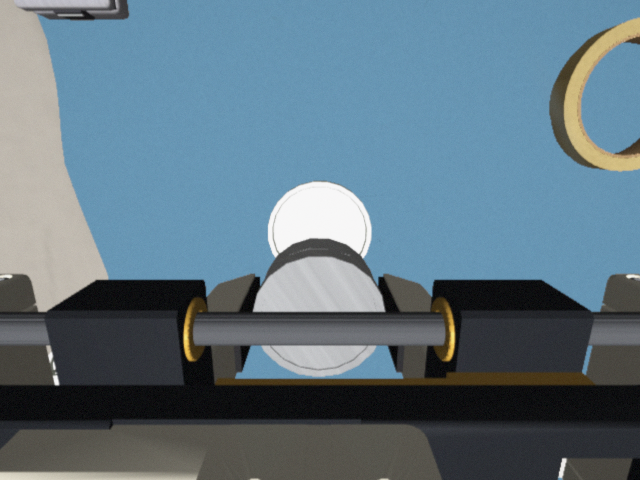

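The tin is held level at (320,308), and the large holder behind it at (320,232) is centred at about (0.647, -0.195), 82 mm across. Lowering.

Call:
{"method": "send_rows", "body": {"plan": [[[0.03,0.02,0.5],[0,0,0]],[[0,0,1],[0,0,0]],[[0,0,1],[0,0,0]],[[0,0,0.8],[0,0,0]],[[0,0,0.5],[0,0,0]],[[0,0,0.3],[0,0,0]],[[0,0,0.2],[0,0,0]],[[0,0,0.08],[0,0,0]],[[0,0,0.03],[0,0,0]],[[0,0,0],[0,0,0]]]}}

```text
time: 35.5
tool_pos: [0.6473, -0.1954, 0.0156]
tool_rot: [3.141, 0.0, 1.466]
contact_force: [0.5, 0.7, -1.0]
opening: 0.0558
grip_force: 18.0
```

Call:
{"method": "send_rows", "body": {"plan": [[[0,0,0.02],[0,0,0]],[[0,0,0],[0,0,0]],[[0,0,0],[0,0,0]],[[0,0,0],[0,0,0]],[[0,0,0],[0,0,0]],[[0,0,0],[0,0,0]],[[0,0,0],[0,0,0]],[[0,0,0],[0,0,0]],[[0,0,0],[0,0,0]],[[0,0,0],[0,0,0]]]}}

```text
time: 36.75
tool_pos: [0.6473, -0.1953, 0.015]
tool_rot: [3.141, 0.0, 1.466]
contact_force: [0.7, -0.2, 3.4]
opening: 0.0556
grip_force: 18.0
```

Call:
{"method": "send_rows", "body": {"plan": [[[0,0,0],[0,0,0]],[[0,0,0],[0,0,0]],[[0,0,0],[0,0,0]],[[0,0,0],[0,0,0]],[[0,0,0],[0,0,0]],[[0,0,0],[0,0,0]],[[0,0,0],[0,0,0]],[[0,0,0],[0,0,0]],[[0,0,0],[0,0,0]],[[0,0,0],[0,0,0]]], "gripper": 1}}

```text
time: 38.0
tool_pos: [0.6472, -0.1953, 0.0148]
tool_rot: [3.142, 0.0, 1.466]
contact_force: [0.3, 0.0, 0.9]
opening: 0.0915
grip_force: 0.0
```

Call:
{"method": "send_rows", "body": {"plan": [[[0,0,-0.5],[0,0,0]],[[0,0,-1],[0,0,0]],[[0,0,-1],[0,0,0]],[[0,0,-1],[0,0,0]],[[0,0,-1],[0,0,0]],[[0,0,-0.5],[0,0,0]],[[0,0,0],[0,0,0]],[[0,0,0],[0,0,0]],[[0,0,0],[0,0,0]],[[0,0,0],[0,0,0]]]}}

```text
time: 39.25
tool_pos: [0.6469, -0.1952, 0.1389]
tool_rot: [-3.14, -0.0, 1.466]
contact_force: [0.8, 0.6, -0.6]
opening: 0.0917
grip_force: 0.0
```

```bash
python3 - <<'E'
from h import *
im,d,P=layers("wrist",(.007,.037),(.6465,-.1955),.042)
go([.510,.036,.14])
E
```

```text
0.007 2867 0.0084 circ ((646.4996337890625, -195.5006866455078), 41.99683380126953) rect ((645.9189453125, -195.146240234375), (83.73042297363281, 82.43275451660156), 52.36483383178711)
0.037 4175 0.0374 circ ((647.4323120117188, -195.53948974609375), 28.184654235839844) rect ((647.8048706054688, -195.24864196777344), (55.141441345214844, 55.02336502075195), 81.92609405517578)
pos [ 0.64695644 -0.19522427  0.13911922] rot [-3.14070160e+00 -1.92145059e-04  1.46608888e+00] units [ 8.63 -6.41 -0.04]
```

The tin is seated (top 0.0374, centred). Now the case.

Call:
{"method": "send_rows", "body": {"plan": [[[0.5,-0.37,0],[0,0,0]],[[1,-0.743,0],[0,0,0]],[[1,-0.743,0],[0,0,0]],[[1,-0.743,0],[0,0,0]],[[1,-0.743,0],[0,0,0]],[[1,-0.743,0],[0,0,0]],[[1,-0.743,0],[0,0,0]],[[1,-0.743,0],[0,0,0]],[[0.7,-0.52,0],[0,0,0]],[[0.43,-0.32,0],[0,0,0]]]}}

```text
time: 40.55
tool_pos: [0.51, 0.0368, 0.1398]
tool_rot: [3.141, 0.0, 1.467]
contact_force: [0.5, 0.3, 0.2]
opening: 0.0919
grip_force: 0.0
```

```bash
python3 - <<'E'
from h import *
im,d,P=layers("wrist",(.03,),(.509,.036),.08)
go([.510,.036,.012])
im,d,P=layers("top",(.03,),(.509,.036),.08)
E
```

```text
0.03 12057 0.0309 circ ((508.95513916015625, 35.89129638671875), 68.66584014892578) rect ((509.6355285644531, 36.30241775512695), (127.14698028564453, 60.17424392700195), 84.00154876708984)
pos [0.50927017 0.03771601 0.13974055] rot [-3.14097775e+00 -3.85287600e-04  1.46698726e+00] units [-0.07  0.04  5.11]
0.03 171 0.0286 circ ((497.2444152832031, 35.69208526611328), 64.52433776855469) rect ((495.0428466796875, 35.75288772583008), (126.72081756591797, 36.80730438232422), 85.56562042236328)
```

Call:
{"method": "send_rows", "body": {"plan": [[[-0.05,0,0.6],[0,0,0]],[[0,0,1],[0,0,0]],[[0,0,1],[0,0,0]],[[0,0,1],[0,0,0]],[[0,0,0.7],[0,0,0]],[[0,0,0.4],[0,0,0]],[[0,0,0.25],[0,0,0]],[[0,0,0.15],[0,0,0]],[[0,0,0],[0,0,0]],[[0,0,0],[0,0,0]]]}}

```text
time: 41.9
tool_pos: [0.5105, 0.0348, 0.0126]
tool_rot: [3.141, 0.0, 1.466]
contact_force: [0.0, 0.6, -0.3]
opening: 0.0916
grip_force: 0.0
```

Call:
{"method": "send_rows", "body": {"plan": [[[0,0,0],[0,0,0]],[[0,0,0],[0,0,0]],[[0,0,0],[0,0,0]],[[0,0,0],[0,0,0]],[[0,0,0],[0,0,0]],[[0,0,0],[0,0,0]],[[0,0,0],[0,0,0]],[[0,0,0],[0,0,0]],[[0,0,0],[0,0,0]],[[0,0,0],[0,0,0]]], "gripper": -1, "force": 30}}

```text
time: 43.15
tool_pos: [0.51, 0.0348, 0.0122]
tool_rot: [-3.141, 0.0, 1.466]
contact_force: [-2.9, 0.7, 2.8]
opening: 0.0599
grip_force: 30.0
```

Call:
{"method": "send_rows", "body": {"plan": [[[0,0,-0.3],[0,0,0]],[[0,0,-0.8],[0,0,0]],[[0,0,-1],[0,0,0]],[[0,0,-1],[0,0,0]],[[0,0,-0.6],[0,0,0]],[[0.5,0.28,0],[0,0,0]],[[1,0.565,0],[0,0,0]],[[1,0.565,0],[0,0,0]],[[1,0.565,0],[0,0,0]],[[1,0.565,0],[0,0,0]]]}}

```text
time: 44.4
tool_pos: [0.5853, 0.1417, 0.103]
tool_rot: [-3.14, 0.0, 1.466]
contact_force: [0.3, -0.2, -2.5]
opening: 0.0597
grip_force: 30.0
```

Call:
{"method": "send_rows", "body": {"plan": [[[1,0.565,0],[0,0,0]],[[0.65,0.37,0],[0,0,0]],[[0.4,0.22,0],[0,0,0]],[[0,0,0],[0,0,0]],[[0,0,0],[0,0,0]],[[0,0,0],[0,0,0]],[[0,0,0],[0,0,0]],[[0,0,0],[0,0,0]],[[0,0,0],[0,0,0]],[[0,0,0],[0,0,0]]]}}

```text
time: 45.65
tool_pos: [0.6191, 0.188, 0.1047]
tool_rot: [3.142, 0.0, 1.466]
contact_force: [0.1, -0.0, -2.9]
opening: 0.0602
grip_force: 30.0
```

```bash
python3 - <<'E'
from h import *
im,P=holder((.619,.189),.095,"w7"); go([.619,.188,.0195])
m=(abs(P[...,2]-.13)<.01)&(np.hypot(P[...,0]-.619,P[...,1]-.189)<.09)
q=P[m]; print(len(q),np.median(q[:,2]) if len(q) else 0, cv2.minAreaRect((q[:,:2]*1000).astype(np.float32)) if len(q)>9 else 0)
E
```

```text
w7 3684 circ ((628.8587646484375, 256.4040222167969), 43.967063903808594) rect ((629.009765625, 256.9320373535156), (22.03647804260254, 86.19605255126953), 83.53341674804688)
pos [0.61912209 0.18798211 0.10466927] rot [-3.14156670e+00  1.11435758e-04  1.46612618e+00] units [ 0.   -0.    3.41]
27837 0.12339488674695334 ((621.1936645507812, 203.38552856445312), (97.48080444335938, 94.43975067138672), 84.8188705444336)
```

View pics/w7.png

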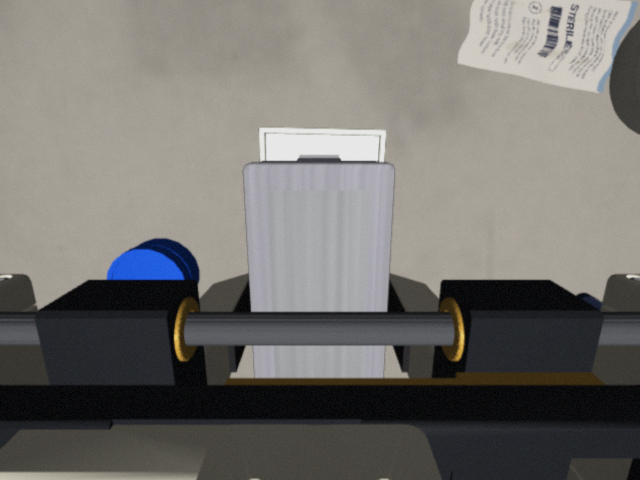

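The case is held level above the oblong holder, and the visible holder end at (322,130) puts the holder centre at about (0.620, 0.190) with yaw 83.5°. Lowering.

Call:
{"method": "send_rows", "body": {"plan": [[[0.02,0.04,0.4],[0,0,0]],[[0,0,0.8],[0,0,0]],[[0,0,0.8],[0,0,0]],[[0,0,0.6],[0,0,0]],[[0,0,0.35],[0,0,0]],[[0,0,0.2],[0,0,0]],[[0,0,0.12],[0,0,0]],[[0,0,0.08],[0,0,0]],[[0,0,0.04],[0,0,0]],[[0,0,0],[0,0,0]]]}}

```text
time: 46.95
tool_pos: [0.6203, 0.1884, 0.0201]
tool_rot: [3.141, 0.0, 1.466]
contact_force: [-0.1, 0.6, -3.3]
opening: 0.0596
grip_force: 30.0
```

Call:
{"method": "send_rows", "body": {"plan": [[[0,0,0.02],[0,0,0]],[[0,0,0],[0,0,0]],[[0,0,0],[0,0,0]],[[0,0,0],[0,0,0]],[[0,0,0],[0,0,0]],[[0,0,0],[0,0,0]],[[0,0,0],[0,0,0]],[[0,0,0],[0,0,0]],[[0,0,0],[0,0,0]],[[0,0,0],[0,0,0]]]}}

```text
time: 48.2
tool_pos: [0.6202, 0.1884, 0.0194]
tool_rot: [3.142, 0.0, 1.466]
contact_force: [0.1, 0.7, -2.1]
opening: 0.0598
grip_force: 30.0
```

Call:
{"method": "send_rows", "body": {"plan": [[[0,0,0.02],[0,0,0]],[[0,0,0.01],[0,0,0]],[[0,0,0],[0,0,0]],[[0,0,0],[0,0,0]],[[0,0,0],[0,0,0]],[[0,0,0],[0,0,0]],[[0,0,0],[0,0,0]],[[0,0,0],[0,0,0]],[[0,0,0],[0,0,0]],[[0,0,0],[0,0,0]]]}}

```text
time: 49.45
tool_pos: [0.6203, 0.1884, 0.0193]
tool_rot: [3.141, -0.0, 1.466]
contact_force: [-2.5, 0.4, 6.0]
opening: 0.0597
grip_force: 30.0
```

Call:
{"method": "send_rows", "body": {"plan": [[[0,0,0],[0,0,0]],[[0,0,0],[0,0,0]],[[0,0,0],[0,0,0]],[[0,0,0],[0,0,0]],[[0,0,0],[0,0,0]],[[0,0,0],[0,0,0]],[[0,0,0],[0,0,0]],[[0,0,0],[0,0,0]],[[0,0,0],[0,0,0]],[[0,0,0],[0,0,0]]], "gripper": 1}}

```text
time: 50.7
tool_pos: [0.6202, 0.1884, 0.0187]
tool_rot: [-3.142, 0.0, 1.466]
contact_force: [0.3, -0.6, -0.1]
opening: 0.0915
grip_force: 0.0
```

Call:
{"method": "send_rows", "body": {"plan": [[[0,0,-0.5],[0,0,0]],[[0,0,-1],[0,0,0]],[[0,0,-1],[0,0,0]],[[0,0,-1],[0,0,0]],[[0,0,-1],[0,0,0]],[[0,0,-1],[0,0,0]],[[0,0,-1],[0,0,0]],[[0,0,0],[0,0,0]],[[0,0,0],[0,0,0]],[[0,0,0],[0,0,0]]]}}

```text
time: 51.95
tool_pos: [0.6195, 0.1883, 0.1798]
tool_rot: [-3.139, 0.001, 1.466]
contact_force: [0.4, 0.1, 0.5]
opening: 0.0919
grip_force: 0.0
```

```bash
python3 - <<'E'
from h import *
im,d,P=layers("wrist",(.037,),(.62,.189),.08); 
holder((.619,.189),.095,"w8")
m=(abs(P[...,2]-.037)<.004)&(np.hypot(P[...,0]-.62,P[...,1]-.189)<.06); q=P[m]
print("plane",np.linalg.lstsq(np.c_[q[:,:2]-q[:,:2].mean(0),np.ones(len(q))],q[:,2],rcond=None)[0])
print(robot.observe()["contact_force"])
im,d=read_camera("top"); cv2.imwrite("pics/top9.png",im)
E
```

```text
0.037 9820 0.038 circ ((620.2713012695312, 189.21205139160156), 68.572265625) rect ((620.4762573242188, 188.46011352539062), (129.39297485351562, 60.098045349121094), 84.01786804199219)
w8 4513 circ ((620.9138793945312, 189.5318145751953), 88.15667724609375) rect ((620.52880859375, 189.48683166503906), (156.28729248046875, 85.8901596069336), 82.78036499023438)
plane [-0.00145079  0.00026945  0.03796765]
[-0.19112541  0.09659086 -0.86335549]
```

View pics/w8.png

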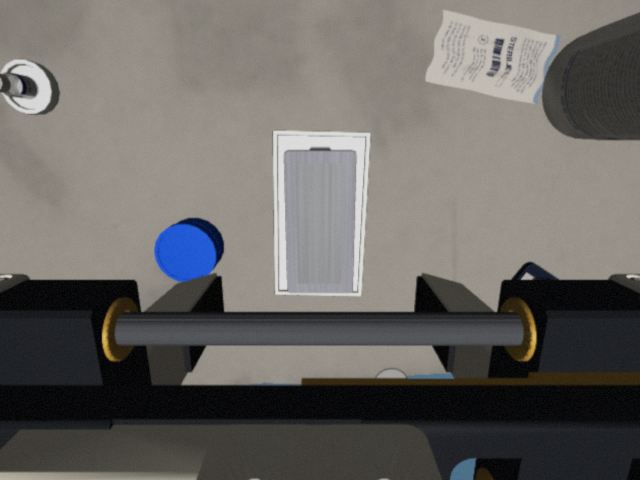

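View pics/top9.png

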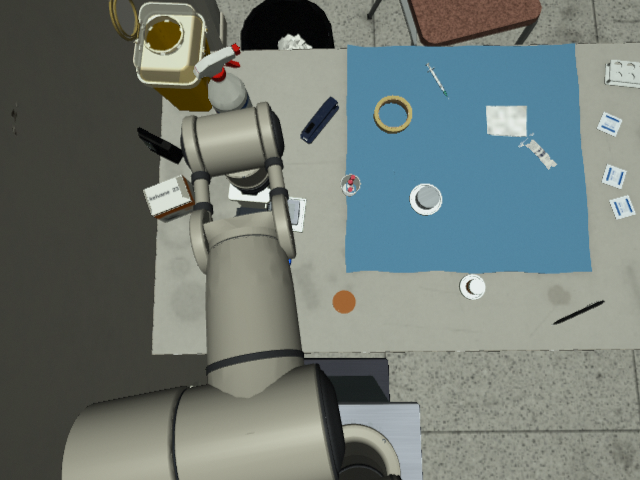

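The case lies level inside the oblong holder at (320,215), centred within 1 mm and turned about 1° from it. The tin at (426,198) and jar at (472,287) are in place, and so is the vial in its holder at (25,88) in the wrist view. The cup and carton have not moved.

```bash
python3 -c "
from cell import robot
print(robot.hand_in())"
```

```text
the job is handed in; nothing more can be done
None
```

The vial, jar, tin and case each stand in their own holder, checked by camera, with the cup and carton unmoved; I handed the job in after about 52 s of robot time, and no verdict came back.

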